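# Throw out the ratchet pawl of an optics post and lower the lens tube

## Task

The lens tube on the ratcheted height post has to come down. Pick up the black-handled driver and, with its steel shaft held under the tail of the pawl, flick the tail up until the pawl throws over and stays out (the gripper itself must not touch the pawl); then lower the carriage slowly all the way down to its stop. Lay the driver down inside the grey tool tray, don't drop it from a height, leave the pawl thrown out, and leave the mirror mount, the case and the iris post where they stand.

Things in the scene. Friction and masses are not known exactly. Their poses are not given: they have to be found in the camera images.
- post: Upright square post, 30 x 30 mm, clamped at a varying height. Origin: on its axis, at the underside of the dark stop collar (14 mm high; the collar's top is the carriage's lower stop); z up; post top 200 mm above it. Its -x face carries the ratchet teeth; the pawl's tail points to its -x side, the lens tube is on its +x side, the pawl's weight on its +y side. Fixed during the episode.
- carriage (a joint): Height of the carriage above its lower stop in m: 0 fully down, 0.061 to 0.078 at the start, at most 0.09. The slide is stiff and stays where it is left, even with the pawl out: about 4 to 8 N pushes it down, about 18 N up. With the pawl in, it goes down at most 20 mm until the pawl lands on a tooth, where it may stick; at the start it hangs clear, 3 to 20 mm above one.
- pawl (a joint): Angle of the pawl in rad: 0 engaged (tail level), 1.4 thrown out (tail steeply up). A 30 mm steel disc on an arm beside the carriage makes it throw over: below about 0.7 it falls back to 0, above that it falls on to 1.4 and stays. It turns about the post's y axis and takes under 2 N to lift at the tail.
- pawl_pin (a point): Centre of the pawl's pivot pin, between the carriage's two dark cheek plates; 30 mm to -x of the post's axis, in the post's mid plane; moves with the carriage. The cheeks are 32 mm apart inside, 6 mm thick, reach 34 mm beyond the pin towards -x, from 45 mm below to 15 mm above it. Under the tail there is only the pawl's leg, which points 43 mm down from the pin.
- tail_end (a point): Free end of the pawl's tail, at mid thickness. The tail is a steel bar 14 mm wide and 6 mm thick that runs 59 mm straight from the pin, level and towards the post's -x at the start, so that its last 25 mm stand out of the cheeks.
- fin_top (a point): Centre of the top of the upright aluminium fin on the lens clamp, to be pinched from above for lowering: 12 mm thick (post's y), 30 mm wide (post's x), 34 mm high above the round clamp (80 mm across); 105 mm to +x of the post's axis; moves with the carriage. The black lens tube under it is 128 mm long along the post's y, up to 75 mm thick, its axis 74 mm below this point.
- driver: Driver lying on the bench, 200 mm long, about 0.12 kg: a black flat-sided handle, 90 mm long (x), 24 mm wide (y), 28 mm high (z), and a steel shaft 8 mm thick that runs 110 mm on from its +x end, axis 14 mm above the handle's underside. Origin: centre of the handle's underside; x towards the shaft's tip. It balances about 15 mm ahead of the origin.
- driver_tip (a point): End of the driver's shaft, on its axis: 155 mm along x from the driver's origin.
- driver_butt (a point): Butt end of the driver's handle, at mid height: 45 mm behind the driver's origin.
- tray: Low open grey tool tray, fixed, 250 mm long (x), 130 mm wide (y), 28 mm high, walls and floor 4 mm thick. Origin: centre of its underside.
- mirror_mount: Bystander: round mirror mount on a short post, 110 mm high, base 54 mm across, near the driver's shaft. Origin: centre of its underside.
- case: Bystander: closed grey and white case, 75 x 110 x 44 mm. Origin: centre of its underside.
- iris_post: Bystander: tall thin post with a dark disc on top, 196 mm high, disc 56 mm across, base 60 x 60 mm. Origin: centre of its underside.
- post_base: Base of the height post: plate 130 x 90 x 12 mm with a dark clamp block 50 x 50 mm, top 70 mm above the bench. Origin: centre of its underside, same heading as the post. Fixed.
Things that resemble listed ones, but are neither listed nor needed, are in the scene too. Of the things that look like the driver, the middle-sized one is meant.

How it is judged:
On the way, in this order (a step that is already met when the one before it is completed fails the run):
1. the driver's shaft bears on the pawl's tail while the carriage is still up (contact force between driver and pawl above 0.05 N and value of joint carriage above 0.03 m), for 0.02 s.
2. the pawl is thrown out while the carriage is still up (value of joint pawl above 1.1 rad and value of joint carriage above 0.03 m), for 0.2 s.
3. the carriage is down on its stop (value of joint carriage below 0.004 m), for 0.2 s.
At the end, for the whole second after the job is handed in: The carriage is down on its stop (within 4 mm), the pawl is still thrown out (above 1.1 rad), and the whole driver lies at rest inside the tray, tip and butt both below 32 mm above the tray's underside (value of joint carriage below 0.004 m and value of joint pawl above 1.1 rad and x of driver_tip in the frame of tray between -0.125 and 0.125 m and y of driver_tip in the frame of tray between -0.065 and 0.065 m and z of driver_tip in the frame of tray between 0 and 0.032 m and x of driver_butt in the frame of tray between -0.125 and 0.125 m and y of driver_butt in the frame of tray between -0.065 and 0.065 m and z of driver_butt in the frame of tray between 0 and 0.032 m and linear speed of driver below 0.02 m/s); the robot touches nothing.
It fails at once if the gripper or the arm touches the pawl (contact force between any of the fingers, the arm and pawl above 0.3 N).
It fails at once if the carriage is lowered faster than 0.2 m/s (velocity of joint carriage below -0.2 m/s).
It fails at once if the driver is let go with its handle more than 80 mm above the bench (height (world z) of driver above 0.08 m and contact force between the fingers and driver below 0.05 N and contact force between driver and post below 0.05 N).
It fails at once if a bystander is moved by more than 30 mm or tipped (distance of any of mirror_mount, case, iris_post from where it was at the start of the episode above 0.03 m or angle between any of mirror_mount, case, iris_post's own z axis and vertical above 0.4 rad).
It also fails if it takes over 62 s, if anything falls off the work surface, if the arm or the gripper's body presses on something with over 40 N, if the wrist force passes 120 N, or if a joint passes its speed limit or range.

## Robot

A 6-joint arm with a two-finger parallel gripper is mounted at the origin on the work surface. World frame = base frame: x ahead of the robot, y to its left, z up, the work surface at z = 0. Lengths are in m, angles in rad, forces in N, time in s.
With the tool pointing down it reaches from about 0.375 to 0.9 m from the base axis. Payload 3.1 kg.
Tool frame: the origin (TCP) lies at the very end of the fingers, on their centre line; the grasp point (between the pads) lies 19 mm behind it (manip.grasp_offset is the distance from the TCP to the grasp point, in m); x points along the fingers, z is the direction in which the jaws open and shut, and the axes are right-handed (so a half turn about x gives the same grasp; the last joint's range is limited). The gripper opens to 85 mm and grips with 20 to 120 N. Pads are 22 mm wide; open, the fingers measure 114 mm over their backs; the gripper's body (76 mm by 85 mm) begins 54 mm behind the grasp point. The pads swing forward as they close: fully open they stand 13 mm farther back than shut.
Start: joints at [-1.462, 0.527, 1.433, -0, 1.181, -0.178], TCP at [0.177, -0.599, 0.231] pointing down, gripper open.
Joint ranges: [-3.08, 3.08], [-0.75, 2.2], [0.22, 2.44], [-1.43, 4.57], [0, 2.65], [-2.85, 2.85]. Speed limits (rad/s): [2.79, 2.79, 3.14, 3.14, 3.14, 3.14].

## Interface

Orientations are given as a unit quaternion [x, y, z, w].
In Python, from station import manip gives the robot as it stands.
- The arm moves only by the tool send_rows, never from a script. Its argument "steps" is a list that holds one entry, the list of rows, each a list of 5 numbers: the closure, from 0 (fully open) to 1 (shut), then the shift along the world's x, y, z in m, then the turn about the world's z in rad. A call has 1 to 8 rows; each row is the pose to reach, as a shift and turn from the pose commanded when the call began; what a row does not reach only later rows make up. A row lasts 1/8 s, in which the tool goes at most 62.5 mm and 10.7 degrees, less where a joint would pass 70% of its speed; a pose out of reach is approached as far as the arm can. A call with a gripper value outside its range is refused whole. The fingers move at their own pace and stop on an object; "grip_force" is the grip in N (left out, the last holds). Time passes only in rows, so rows that repeat a pose let the fingers close. It gives the time, the measured TCP pose, the force and the opening at its end, in the units of the state.
- manip.sense(): the state, without advancing time (a new reading comes with each control period).
- manip.snapshot(name): name is "scene" or "top" or "wrist"; returns the picture (420x560x3 uint8, red, green, blue); there is no depth.
- manip.camera_params(name): a dict with "fx", "fy", "cx", "cy" (pixels), "D" ([k1, k2, p1, p2, k3] as OpenCV has them; the pictures are not rectified), "T" (4x4, takes a point from camera to world coordinates); the wrist camera has in their place "tool_from_camera" (4x4, takes a point from camera to tool coordinates, whose origin is the TCP and whose axes are the tool frame's). Camera axes: x right, y down, z forward; pixel columns grow to the right and rows downward; lengths in m; the calibration is good to about 2 mm. A picture is of the moment at which its call begins: read the wrist's pose just before it. camera_params takes no time and is no camera call.
- manip.sign_off(): hands the job in, once; it reports no verdict.
The state is a dict: "t": time; "q": joint angles; "qd": joint speeds; "tau": joint torques, N m; "tcp_pos": TCP position; "tool_rot": TCP orientation; "force": force on the tool from outside, world axes, zero at the start; "ft_torque": the same for the moment, N m; "finger_gap": opening from 0.0 (shut) to 1.0 (fully open).
Only numpy, scipy, OpenCV 4.12 (cv2) and the standard library are available. Lean on these libraries where they do the work, as an engineer would, in place of code of your own. Each camera call takes 0.05 s, during which the arm holds its last target.

## Working session

There is one attempt and no reset: what is moved stays moved. The work goes in short steps, Python scripts to look and compute and a tool call to move; the robot and the scene stay as the last step left them, time stands still between calls to the robot, and variables do not carry over. Pictures are saved under pics/ and viewed, and the job is handed in when it is done.

Besides the shell and the picture viewer there is one more tool, called after "Call:" as name([rows], argument=value, ...), one row to a line, values as JSON. send_rows: Moves the arm, as the interface text tells. Its arguments: {"type":"object","properties":{"steps":{"type":"array","items":{"type":"array","items":{"type":"array","items":{"type":"number"}}}},"grip_force":{"type":"number"}},"required":["steps"]}

```bash
mkdir -p pics; ls; python3 - <<'E'
from station import manip
import cv2,json
s=manip.sense();print(s)
for n in ("scene","top","wrist"):
    im=manip.snapshot(n);cv2.imwrite(f"pics/{n}0.png",im[:,:,::-1])
    p=manip.camera_params(n);print(n,p)
print(manip.grasp_offset)
E
```

```text
pics
{'t': 0.0, 'q': array([-1.46250913e+00,  5.28494391e-01,  1.43389015e+00,  1.71971920e-05,
        1.18135125e+00, -1.78494994e-01]), 'qd': array([ 0.0001134 , -0.00015258,  0.00089166, -0.00115384, -0.00217553,
       -0.00207177]), 'tau': array([ 8.63925720e-06, -4.42355096e+01, -1.78023148e+01, -1.21150520e-04,
        8.37734027e-03,  1.37082750e-06]), 'tcp_pos': array([ 0.17675152, -0.59876101,  0.23032011]), 'tool_rot': array([ 0.42397814,  0.56682949, -0.42286196,  0.56580441]), 'force': array([ 0.35200422, -0.60454759, -0.63908689]), 'ft_torque': array([ 0.03403266,  0.01089813, -0.04032515]), 'finger_gap': 0.9981643141548684}
scene {'fx': 407.2645160880794, 'fy': 407.2645160880794, 'cx': 288.85934988799625, 'cy': 205.69072520035218, 'D': array([-0.09568074,  0.        ,  0.        ,  0.        ,  0.        ]), 'T': array([[ 0.11370698,  0.79125592, -0.6008201 ,  1.22673546],
       [ 0.99349388, -0.09443643,  0.06365267,  0.02089434],
       [-0.00637376, -0.60414885, -0.796846  ,  1.06221801],
       [ 0.        ,  0.        ,  0.        ,  1.        ]])}
top {'fx': 46
[... 369 characters left out ...]
 -8.44421778e-02, -9.96428278e-01,
         1.24116092e+00],
       [ 0.00000000e+00,  0.00000000e+00,  0.00000000e+00,
         1.00000000e+00]])}
wrist {'fx': 369.877188883258, 'fy': 369.877188883258, 'cx': 278.817167054132, 'cy': 212.49119321238504, 'D': array([-0.03078749,  0.        ,  0.        ,  0.        ,  0.        ]), 'tool_from_camera': array([[ 6.59424420e-04, -2.91211351e-01,  9.56658515e-01,
        -1.42031365e-01],
       [ 2.57589117e-03, -9.56655054e-01, -2.91212073e-01,
         7.33945468e-02],
       [ 9.99996465e-01,  2.65628057e-03,  1.19287043e-04,
         3.99040152e-04],
       [ 0.00000000e+00,  0.00000000e+00,  0.00000000e+00,
         1.00000000e+00]])}
0.0187
```

View pics/scene0.png

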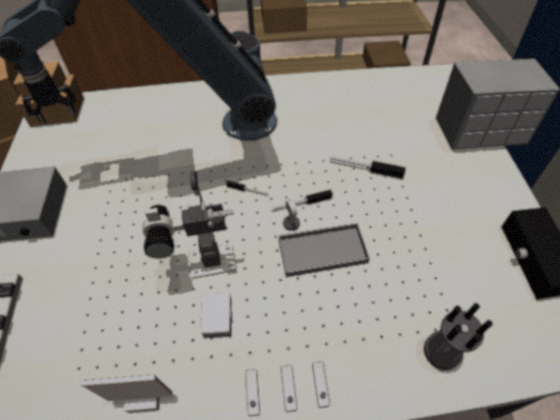

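View pics/top0.png

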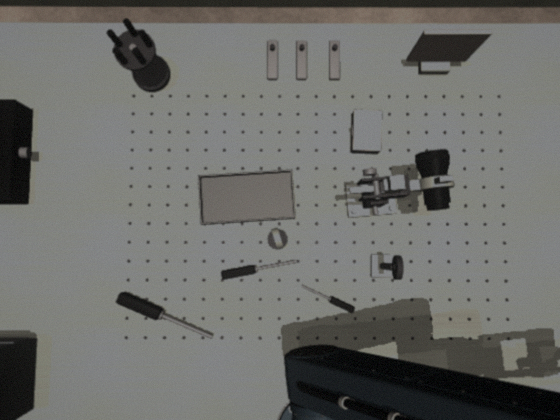

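View pics/wrist0.png

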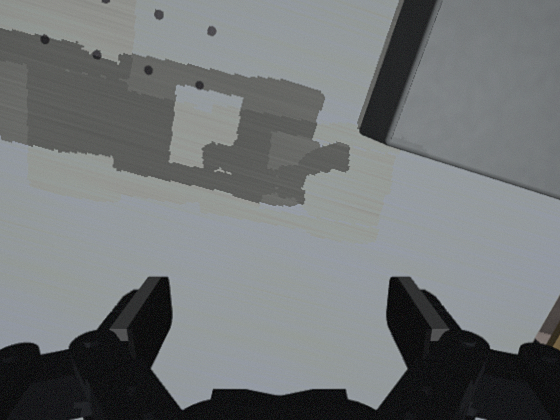

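The middle-sized driver is at about (222–298, 270) in the top view. The post is around (380, 190), the tray around (247, 197), the mirror around (277, 238), the iris post around (385, 266) and the case around (366, 130). I'll zoom in next.

```bash
cat > h.py <<'E'
import numpy as np,cv2
from station import manip
from scipy.spatial.transform import Rotation as R
def cam(n,s=None):
    p=manip.camera_params(n)
    K=np.array([[p['fx'],0,p['cx']],[0,p['fy'],p['cy']],[0,0,1]])
    if 'T' in p: T=np.array(p['T'])
    else:
        s=s or manip.sense(); A=np.eye(4);A[:3,:3]=R.from_quat(s['tool_rot']).as_matrix();A[:3,3]=s['tcp_pos']
        T=A@np.array(p['tool_from_camera'])
    return K,np.array(p['D']),T
def ray(c,uv):
    K,D,T=c
    n=cv2.undistortPoints(np.array([[uv]],float),K,D)[0,0]
    d=T[:3,:3]@np.array([n[0],n[1],1]); return T[:3,3],d
def onz(c,uv,z):
    o,d=ray(c,uv); return o+d*(z-o[2])/d[2]
def proj(c,P):
    K,D,T=c; Ti=np.linalg.inv(T)
    return cv2.projectPoints(np.atleast_2d(P).astype(float),Ti[:3,:3],Ti[:3,3],K,D)[0][:,0]
def tri(obs):
    A=np.zeros((3,3));b=np.zeros(3)
    for c,uv in obs:
        o,d=ray(c,uv);d=d/np.linalg.norm(d);M=np.eye(3)-np.outer(d,d);A+=M;b+=M@o
    x=np.linalg.solve(A,b)
    return x,[proj(c,x)[0]-np.array(uv) for c,uv in obs]
def crop(src,x0,x1,y0,y1,k,out):
    im=cv2.imread(src)[y0:y1,x0:x1]
    cv2.imwrite(out,cv2.resize(im,None,fx=k,fy=k,interpolation=cv2.INTER_CUBIC))
E
python3 - <<'E'
from h import *
crop('pics/top0.png',335,465,140,220,6,'pics/t1.png')
crop('pics/scene0.png',135,265,165,275,5,'pics/s1.png')
crop('pics/top0.png',195,325,165,285,5,'pics/t2.png')
E
```

```text
(no output)
```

View pics/t1.png

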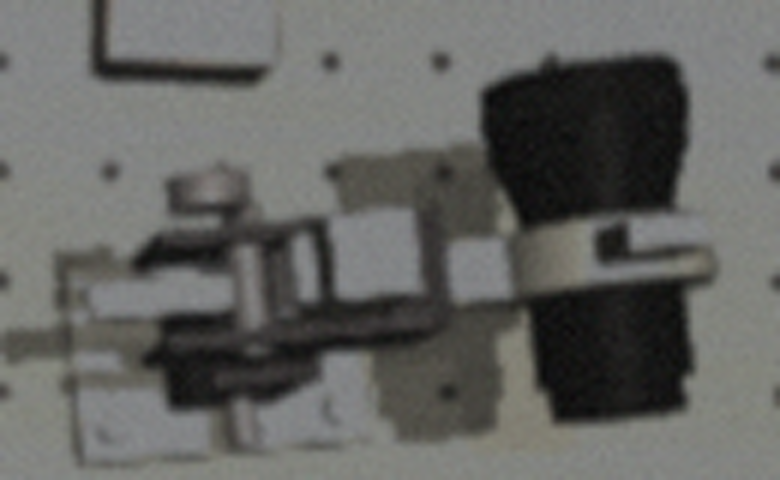

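View pics/s1.png

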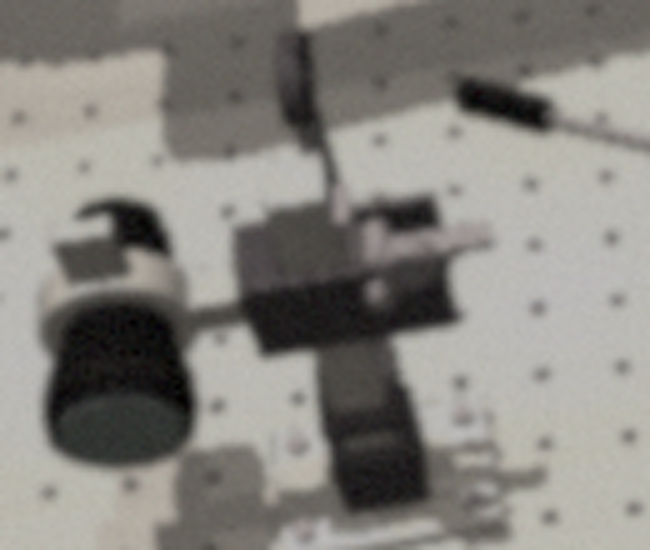

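View pics/t2.png

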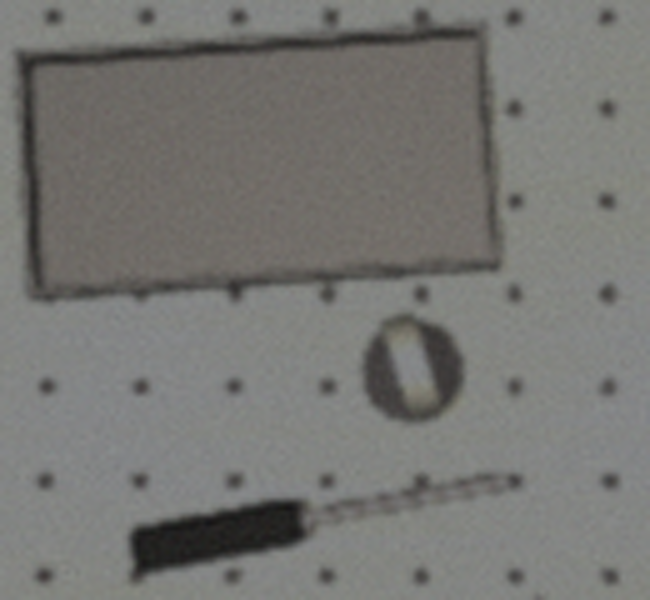

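```bash
python3 - <<'E'
from h import *
crop('pics/top0.png',340,450,225,300,7,'pics/t3.png')
crop('pics/scene0.png',180,370,165,280,4,'pics/s2.png')
T=cam('top');S=cam('scene')
f6=lambda x,y:(335+x/6-.4,140+y/6-.4)
s5=lambda x,y:(135+x/5-.4,165+y/5-.4)
t5=lambda x,y:(195+x/5-.4,165+y/5-.4)
for n,a,b in [('tail end top',f6(88,298),s5(490,236)),('disc',f6(210,192),s5(378,290)),('fin top',f6(655,235),s5(88,262))]:
    x,e=tri([(T,a),(S,b)]);print(n,x.round(4),np.round(e,1).tolist())
for n,p,z in [('butt',(134,552),.014),('hf',(303,520),.014),('tip',(515,481),.014)]:
    print(n,onz(T,t5(*p),z).round(4))
for n,p in [('tl',(20,55)),('tr',(482,27)),('br',(498,266)),('bl',(35,297))]:
    print(n,onz(T,t5(*p),.028).round(4))
print('mirror', onz(T,t5(413,369),.1))
for p in [(80,258),(80,463),(370,435)]: print('base corner',onz(T,f6(*p),.012).round(4))
E
```

```text
tail end top [ 0.5982 -0.0571  0.2253] [[0.1, 0.0], [0.1, 0.0]]
disc [ 0.6354 -0.1062  0.238 ] [[2.9, 0.0], [2.6, 0.1]]
fin top [ 0.6162 -0.2528  0.2595] [[-0.3, 0.0], [-0.3, -0.0]]
butt [0.4005 0.2498 0.014 ]
hf [0.4173 0.1613 0.014 ]
tip [0.4378 0.0499 0.014 ]
tl [0.6616 0.3114 0.028 ]
tr [0.6769 0.0674 0.028 ]
br [0.5502 0.0591 0.028 ]
bl [0.5336 0.3015 0.028 ]
mirror [0.49380834 0.10295677 0.1       ]
base corner [ 0.6459 -0.085   0.012 ]
base corner [ 0.5543 -0.084   0.012 ]
base corner [ 0.5669 -0.2125  0.012 ]
```

View pics/t3.png

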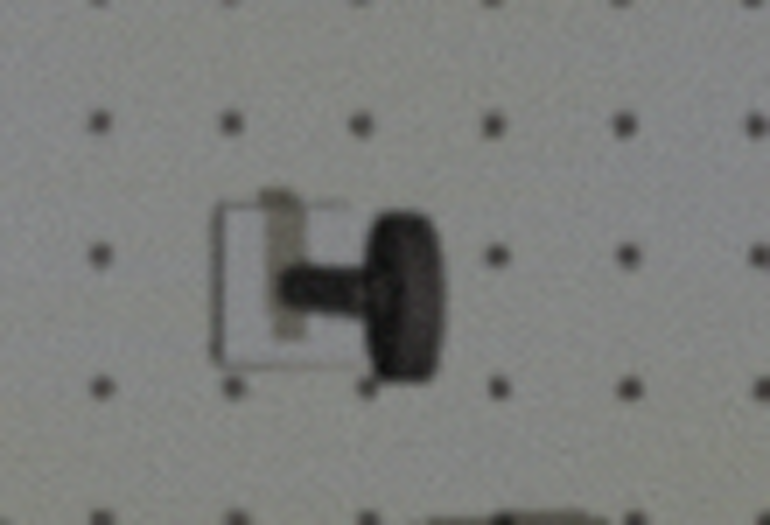

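View pics/s2.png

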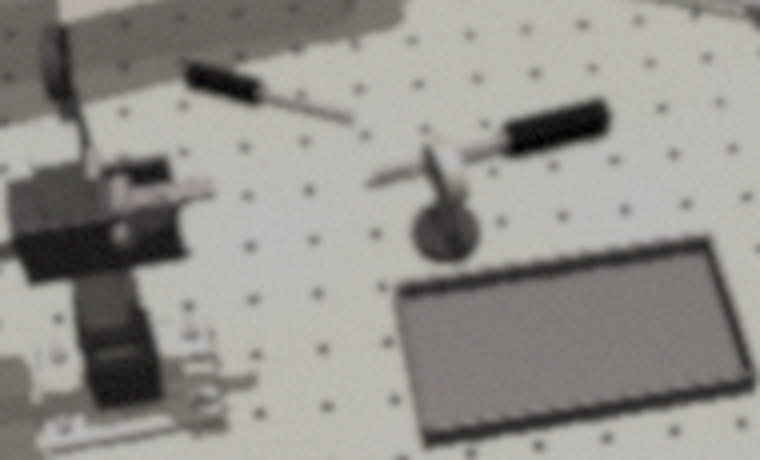

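```bash
python3 - <<'E'
from h import *
T=cam('top');S=cam('scene')
t7=lambda x,y:(340+x/7-.4,225+y/7-.4)
s4=lambda x,y:(180+x/4-.4,165+y/4-.4)
for p in [(215,205),(215,367),(375,367)]: print('iris base',onz(T,t7(*p),.01).round(4))
x,e=tri([(T,t7(405,295)),(S,s4(57,75))]);print('iris disc',x.round(4),np.round(e,1).tolist())
for p in [(370,212),(442,212),(370,380),(442,380)]: print('disc',onz(T,t7(*p),.168).round(4))
for z in (.0,.01): print('mirror base',onz(T,(195+413/5-.4,165+369/5-.4),z).round(4))
# scene: mirror base
print(onz(S,s4(445,235),0.005).round(4))
print('case',[onz(T,p,.044).round(4) for p in [(352,109),(382,109),(352,152)]])
E
```

```text
iris base [ 0.4562 -0.1423  0.01  ]
iris base [ 0.3956 -0.1414  0.01  ]
iris base [ 0.3957 -0.2014  0.01  ]
iris disc [ 0.4266 -0.1761  0.1541] [[-0.6, -0.0], [-0.4, -0.0]]
disc [ 0.454 -0.163  0.168]
disc [ 0.4541 -0.1866  0.168 ]
disc [ 0.3993 -0.1619  0.168 ]
disc [ 0.3993 -0.1854  0.168 ]
mirror base [0.4971 0.1038 0.    ]
mirror base [0.4967 0.1037 0.01  ]
[0.4998 0.1036 0.005 ]
case [array([ 0.8368, -0.0932,  0.044 ]), array([ 0.8369, -0.1722,  0.044 ]), array([ 0.7218, -0.0919,  0.044 ])]
```

```bash
python3 - <<'E'
from h import *
s=manip.sense();M=R.from_quat(s['tool_rot']).as_matrix();print(M.round(3),s['t'])
print('jaw yaw',np.arctan2(M[1,2],M[0,2]))
E
```

```text
[[-0.     0.959  0.283]
 [ 0.002  0.283 -0.959]
 [-1.     0.    -0.002]] 0.15
jaw yaw -1.283986579523605
```

Call:
send_rows([
  [[0,0.223,0.3,0.03,0.6],[0,0.223,0.3,0.03,0.8],[0,0.223,0.3,0.03,1.0],[0,0.223,0.3,0.03,1.2],[0,0.223,0.3,0.03,1.469],[0,0.223,0.3,0.03,1.469],[0,0.223,0.36,0.03,1.469],[0,0.223,0.42,0.03,1.469]],
], grip_force=100)

```text
t: 1.15
tcp_pos: [0.4, -0.1775, 0.2612]
tool_rot: [-0.067, 0.704, 0.067, 0.704]
force: [1.0, -0.3, -0.3]
finger_gap: 1.005
```

Call:
send_rows([
  [[0,0.003,0.06,0.0,0],[0,0.006,0.12,0.0,0],[0,0.008,0.18,0.0,0],[0,0.01,0.24,0.0,0],[0,0.012,0.3,-0.01,0],[0,0.013,0.36,-0.03,0],[0,0.013,0.36,-0.06,0],[0,0.013,0.36,-0.06,0]],
])

```text
t: 2.15
tcp_pos: [0.4107, 0.1811, 0.1997]
tool_rot: [-0.066, 0.706, 0.066, 0.702]
force: [-1.3, -0.2, 0.2]
finger_gap: 0.998
```

```bash
python3 - <<'E'
from h import *
s=manip.sense();M=R.from_quat(s['tool_rot']).as_matrix();print(s['tcp_pos'],'yaw',np.arctan2(M[1,2],M[0,2]))
c=cam('wrist',s);im=manip.snapshot('wrist');cv2.imwrite('pics/w1.png',im[:,:,::-1])
P=np.array([[.4005,.2498,.014],[.4173,.1613,.014],[.4378,.0499,.014],[.4128,.181,.028]]);print(proj(c,P).round(0))
E
```

```text
[0.41071347 0.18105308 0.19965057] yaw 0.1872185405785681
[[284. 106.]
 [284. 207.]
 [282. 315.]
 [283. 189.]]
```

View pics/w1.png

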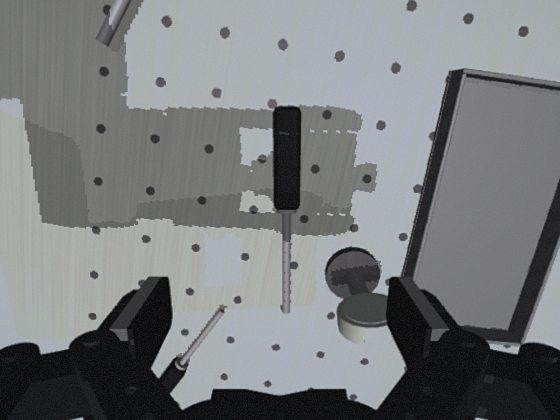

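```bash
python3 - <<'E'
from h import *
s=manip.sense();c=cam('wrist',s)
for p,z in [((287,108),.028),((287,209),.02),((286.5,313),.014)]: print(onz(c,p,z).round(4))
E
```

```text
[0.4048 0.2482 0.028 ]
[0.4221 0.1612 0.02  ]
[0.4433 0.0515 0.014 ]
```

Call:
send_rows([
  [[0,0.005,0.0,-0.05,0],[0,0.005,0.0,-0.1,0],[0,0.005,0.0,-0.14,0],[0,0.005,0.0,-0.17,0],[0,0.005,0.0,-0.185,0],[0,0.005,0.0,-0.194,0],[0,0.005,0.0,-0.194,0],[0.3,0.005,0.0,-0.194,0]],
])

```text
t: 3.2
tcp_pos: [0.4185, 0.1806, 0.0082]
tool_rot: [-0.065, 0.703, 0.065, 0.705]
force: [0.2, 0.2, 0.5]
finger_gap: 0.819
```

Call:
send_rows([
  [[0.6,0,0,0,0],[1,0,0,0,0],[1,0,0,0,0],[1,0,0,0,0],[1,0,0,0,0]],
])

```text
t: 3.82
tcp_pos: [0.4179, 0.1806, 0.0081]
tool_rot: [-0.066, 0.704, 0.066, 0.704]
force: [-0.7, -0.4, 7.1]
finger_gap: 0.259
```

Call:
send_rows([
  [[1,0,0,0.03,0],[1,0,0,0.08,0],[1,0,0,0.13,0],[1,0,0,0.18,0],[1,0,0,0.2,0.15],[1,0,0,0.2,0.32],[1,0,0,0.2,0.5],[1,0,0,0.2,0.68]],
])

```text
t: 4.82
tcp_pos: [0.4172, 0.1805, 0.2073]
tool_rot: [-0.298, 0.641, 0.298, 0.641]
force: [-0.4, -0.6, -1.2]
finger_gap: 0.257
```

Call:
send_rows([
  [[1,0.01,-0.02,0,0.17],[1,0.02,-0.05,0,0.34],[1,0.03,-0.08,0,0.51],[1,0.04,-0.11,0,0.68],[1,0.05,-0.14,0,0.801],[1,0.05,-0.155,0,0.801],[1,0.05,-0.16,0,0.801],[1,0.05,-0.16,0,0.801]],
])

```text
t: 5.82
tcp_pos: [0.4671, 0.0211, 0.2072]
tool_rot: [-0.523, 0.476, 0.523, 0.476]
force: [-0.4, 0.2, -1.5]
finger_gap: 0.253
```

```bash
python3 - <<'E'
from h import *
s=manip.sense();M=R.from_quat(s['tool_rot']).as_matrix();print(s['tcp_pos'],'yaw',np.arctan2(M[1,2],M[0,2]))
c=cam('wrist',s);im=manip.snapshot('wrist');cv2.imwrite('pics/w2.png',im[:,:,::-1])
cv2.imwrite('pics/top2.png',manip.snapshot('top')[:,:,::-1]);cv2.imwrite('pics/sc2.png',manip.snapshot('scene')[:,:,::-1])
crop('pics/top2.png',200,460,120,300,3,'pics/t4.png')
crop('pics/sc2.png',120,360,130,300,3,'pics/s4.png')
E
```

```text
[0.46705146 0.02106217 0.20718619] yaw 1.664940614142898
```

View pics/w2.png

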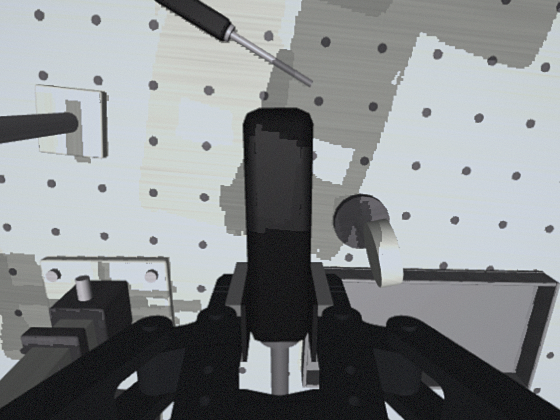

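View pics/t4.png

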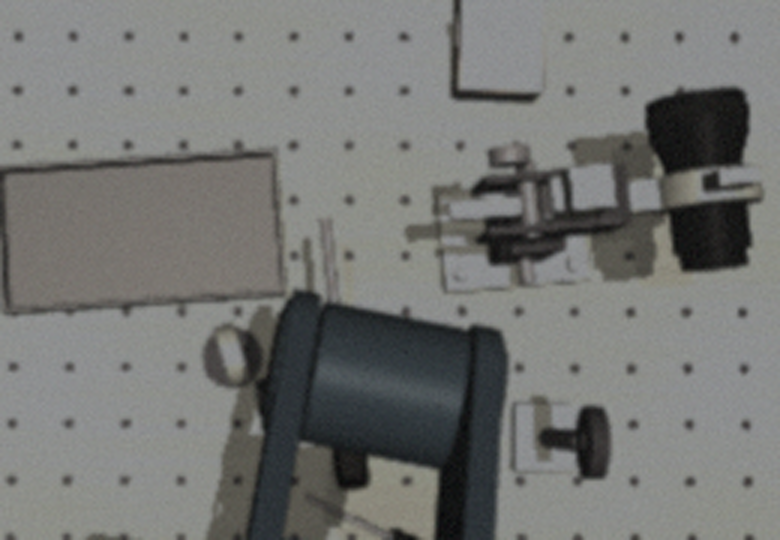

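View pics/s4.png

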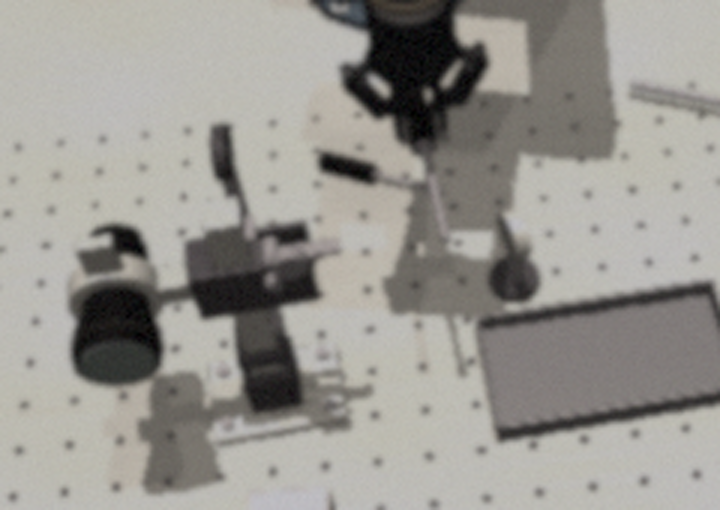

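```bash
python3 - <<'E'
from h import *
crop('pics/top2.png',295,375,175,225,9,'pics/t5.png')
crop('pics/sc2.png',210,290,175,230,9,'pics/s5.png')
E
```

```text
(no output)
```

View pics/t5.png

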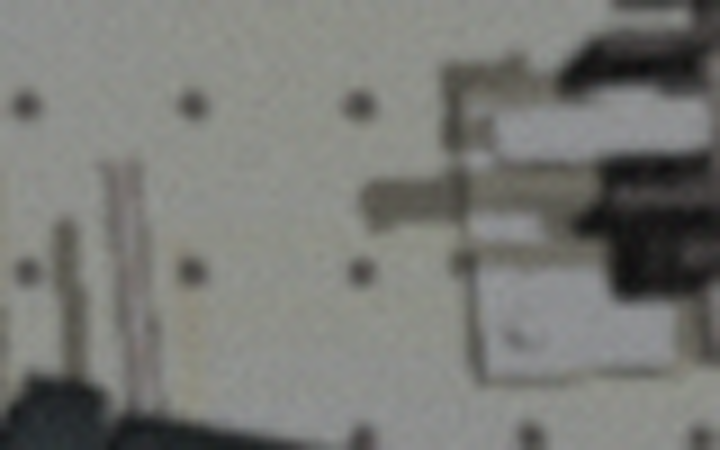

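View pics/s5.png

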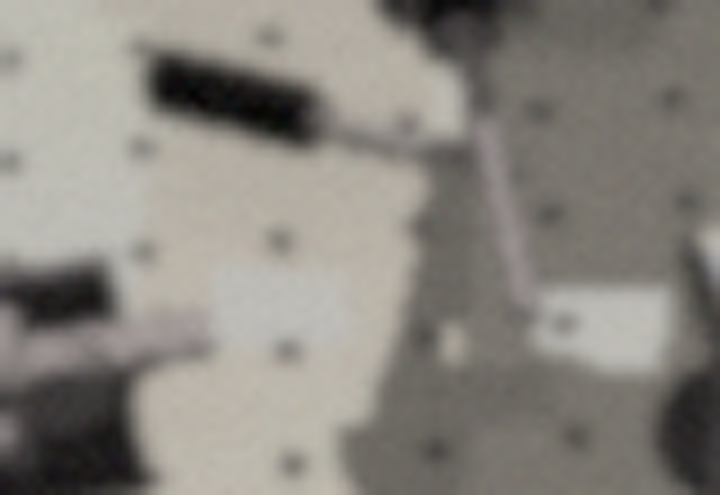

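```bash
python3 - <<'E'
from h import *
T=cam('top');S=cam('scene')
t=lambda x,y:(295+x/9-.45,175+y/9-.45)
s=lambda x,y:(210+x/9-.45,175+y/9-.45)
for n,a,b in [('tip',t(122,160),s(529,304)),('tail',t(492,130),s(212,330)),('tail upper L',t(497,108),s(207,348)),('tail lower',t(492,150),s(210,310))]:
    x,e=tri([(T,a),(S,b)]);print(n,x.round(4),np.round(e,1).tolist())
E
```

```text
tip [0.5923 0.034  0.218 ] [[-0.2, -0.0], [-0.2, -0.0]]
tail [ 0.5984 -0.056   0.228 ] [[-0.1, -0.0], [-0.1, -0.0]]
tail upper L [ 0.604  -0.0576  0.2272] [[-0.1, -0.0], [-0.1, -0.0]]
tail lower [ 0.5932 -0.0559  0.2305] [[-0.0, -0.0], [-0.0, -0.0]]
```

Call:
send_rows([
  [[1,0.01,-0.01,-0.01,0],[1,0.02,-0.03,-0.015,0],[1,0.02,-0.05,-0.015,0],[1,0.02,-0.07,-0.015,0],[1,0.02,-0.085,-0.015,0],[1,0.02,-0.097,-0.015,0],[1,0.02,-0.104,-0.015,0],[1,0.02,-0.104,-0.015,0]],
])

```text
t: 6.98
tcp_pos: [0.4879, -0.0838, 0.1923]
tool_rot: [-0.523, 0.476, 0.523, 0.476]
force: [-0.1, 0.3, -1.5]
finger_gap: 0.255
```

```bash
python3 - <<'E'
from h import *
s=manip.sense();print(s['tcp_pos'],s['force'])
cv2.imwrite('pics/top3.png',manip.snapshot('top')[:,:,::-1]);cv2.imwrite('pics/sc3.png',manip.snapshot('scene')[:,:,::-1])
crop('pics/top3.png',320,420,160,220,8,'pics/t6.png')
crop('pics/sc3.png',180,270,170,240,8,'pics/s6.png')
E
```

```text
[ 0.48786376 -0.08376941  0.19229464] [-0.07930365  0.27681178 -1.4954453 ]
```

View pics/t6.png

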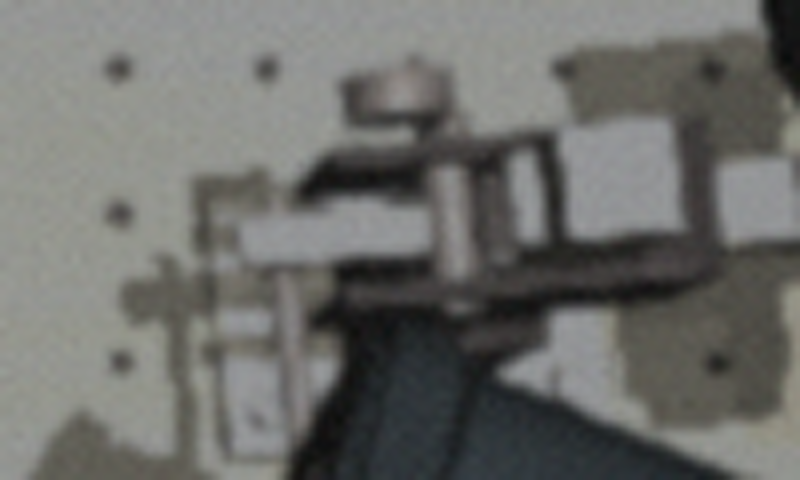

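View pics/s6.png

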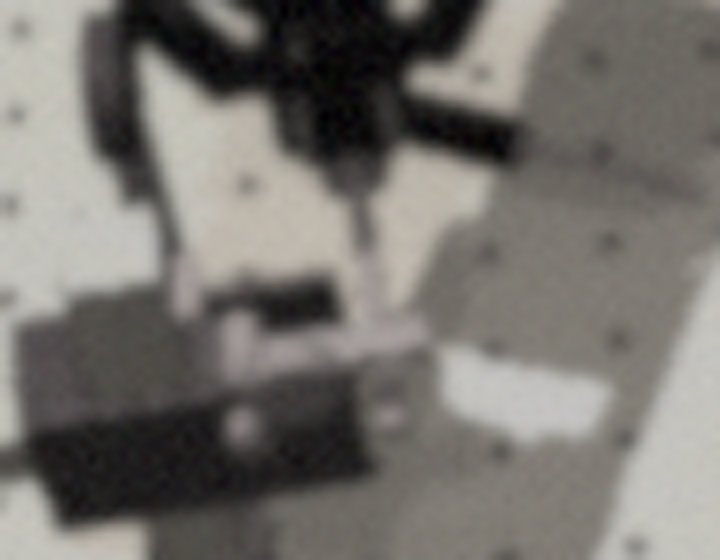

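```bash
python3 - <<'E'
from h import *
T=cam('top');S=cam('scene')
print(onz(S,(180+398/8-.45,170+420/8-.45),.200), proj(T,[[.615,-.0715,.198],[.6,-.0715,.198]]), proj(S,[[.615,-.0715,.198],[.6,-.0715,.198],[.605,-.0715,.2]]))
a=proj(T,[[.615,-.0715,.198]])[0];print((a-[320,160])*8)
b=proj(S,[[.615,-.0715,.198]])[0];print((b-[180,170])*8)
E
```

```text
[ 0.61112764 -0.06925742  0.2       ] [[353.8918908  183.59297971]
 [353.97011416 190.15664947]] [[228.56882845 223.79697514]
 [228.42292357 219.0913715 ]
 [228.37490365 220.20820623]]
[271.13512641 188.74383771]
[388.55062761 430.37580115]
```

Call:
send_rows([
  [[1,0.006,0,0.0,0],[1,0.006,0,0.008,0],[1,0.006,0,0.016,0],[1,0.006,0,0.024,0],[1,0.006,0,0.032,0],[1,0.006,0,0.036,0],[1,0.006,0,0.036,0]],
])

```text
t: 7.95
tcp_pos: [0.494, -0.0835, 0.2287]
tool_rot: [0.523, -0.476, -0.523, -0.476]
force: [-0.3, -0.2, -2.2]
finger_gap: 0.254
```

```bash
python3 - <<'E'
from h import *
s=manip.sense();print(s['tcp_pos'],s['force'])
cv2.imwrite('pics/top4.png',manip.snapshot('top')[:,:,::-1]);cv2.imwrite('pics/sc4.png',manip.snapshot('scene')[:,:,::-1])
crop('pics/top4.png',320,420,160,220,8,'pics/t7.png')
crop('pics/sc4.png',180,270,170,240,8,'pics/s7.png')
E
```

```text
[ 0.49396295 -0.08347354  0.22868321] [-0.34357943 -0.24288949 -2.19814786]
```

View pics/t7.png

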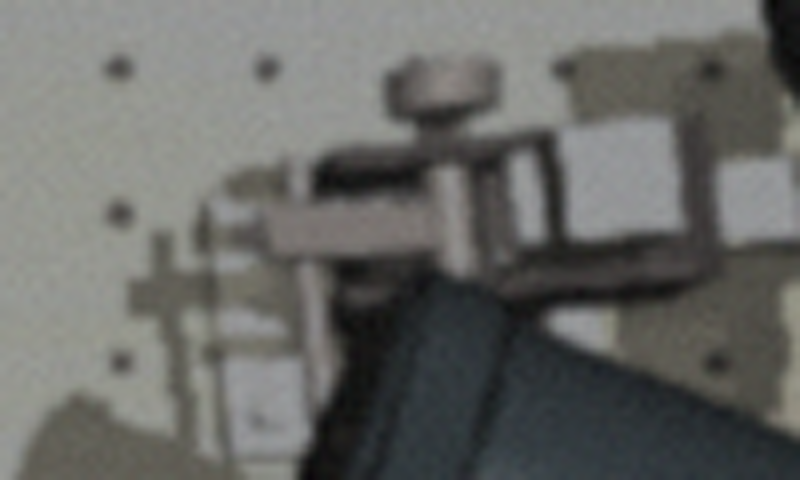

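View pics/s7.png

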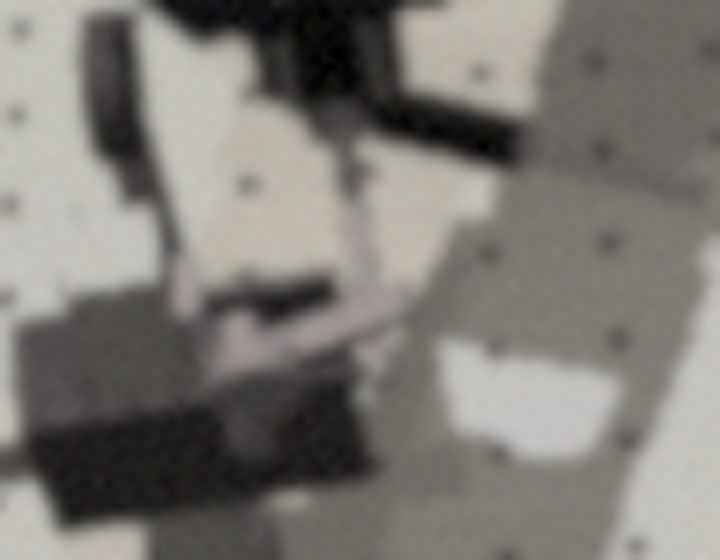

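The shaft bears on the tail, which is tilting up; its end is now at about (265, 235) in the top crop. I'll keep lifting and then push inwards.

Call:
send_rows([
  [[1,0,0,0.009,0],[1,0,0,0.017,0],[1,0,-0.003,0.025,0],[1,-0.001,-0.008,0.031,0],[1,-0.001,-0.012,0.035,0],[1,-0.001,-0.012,0.035,0],[1,-0.001,-0.012,0.035,0]],
])

```text
t: 8.93
tcp_pos: [0.4926, -0.0954, 0.2631]
tool_rot: [-0.523, 0.476, 0.523, 0.476]
force: [-0.0, -0.1, -0.7]
finger_gap: 0.258
```

```bash
python3 - <<'E'
from h import *
s=manip.sense();print(s['tcp_pos'],s['force'])
cv2.imwrite('pics/top5.png',manip.snapshot('top')[:,:,::-1]);cv2.imwrite('pics/sc5.png',manip.snapshot('scene')[:,:,::-1])
crop('pics/top5.png',320,420,160,220,8,'pics/t8.png')
crop('pics/sc5.png',180,270,170,240,8,'pics/s8.png')
E
```

```text
[ 0.49260171 -0.09541813  0.26308327] [-0.02710644 -0.11254832 -0.72923938]
```

View pics/t8.png

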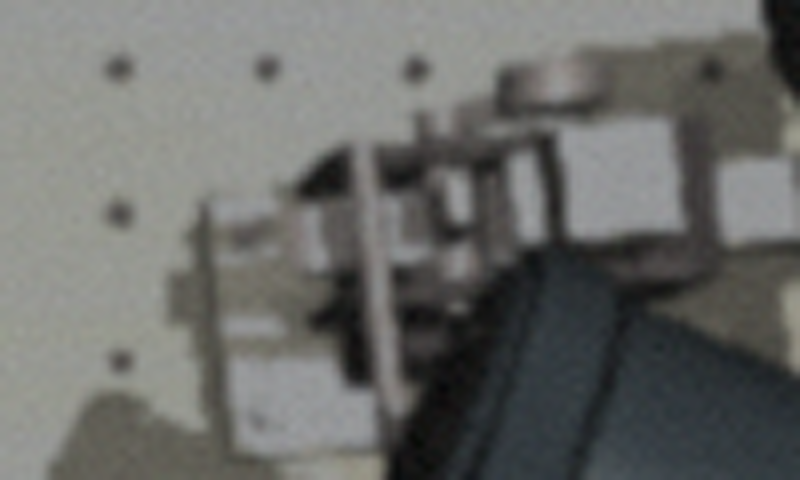

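View pics/s8.png

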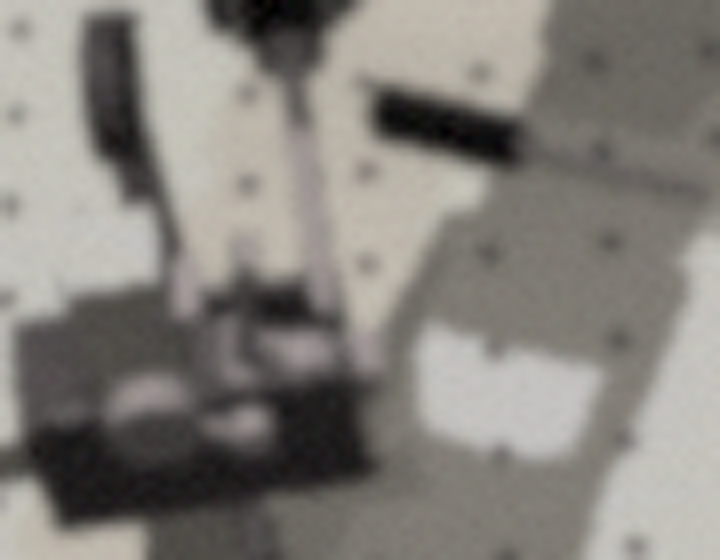

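Pawl is thrown: the disc moved to the post side (550, 80) and the tail stands upright. Retracting and carrying the driver to the tray.

Call:
send_rows([
  [[1,0,0.01,0.008,0],[1,0,0.04,0.02,0],[1,0,0.08,0.03,0],[1,0,0.12,0.03,0],[1,0.02,0.16,0.03,-0.17],[1,0.04,0.2,0.03,-0.34],[1,0.06,0.24,0.03,-0.51],[1,0.08,0.28,0.03,-0.68]],
])

```text
t: 10.02
tcp_pos: [0.573, 0.1868, 0.2938]
tool_rot: [-0.333, 0.624, 0.333, 0.624]
force: [0.2, -0.0, -1.1]
finger_gap: 0.26
```

Call:
send_rows([
  [[1,0.01,0.01,0,-0.17],[1,0.02,0.02,0,-0.34],[1,0.03,0.03,0,-0.51],[1,0.035,0.03,-0.03,-0.68],[1,0.035,0.03,-0.06,-0.85],[1,0.035,0.03,-0.1,-0.922],[1,0.035,0.03,-0.14,-0.922],[1,0.035,0.03,-0.14,-0.922]],
])

```text
t: 11.02
tcp_pos: [0.6048, 0.2148, 0.1502]
tool_rot: [-0.023, 0.71, 0.022, 0.704]
force: [-0.2, 0.5, -1.9]
finger_gap: 0.26
```

```bash
python3 - <<'E'
from h import *
s=manip.sense();M=R.from_quat(s['tool_rot']).as_matrix();print(s['tcp_pos'],s['force'],np.arctan2(M[1,2],M[0,2]))
cv2.imwrite('pics/w6.png',manip.snapshot('wrist')[:,:,::-1]);cv2.imwrite('pics/sc6.png',manip.snapshot('scene')[:,:,::-1])
E
```

```text
[0.60475972 0.21479217 0.15017867] [-0.19307921  0.4672074  -1.85778357] 0.06456351859819183
```

View pics/w6.png

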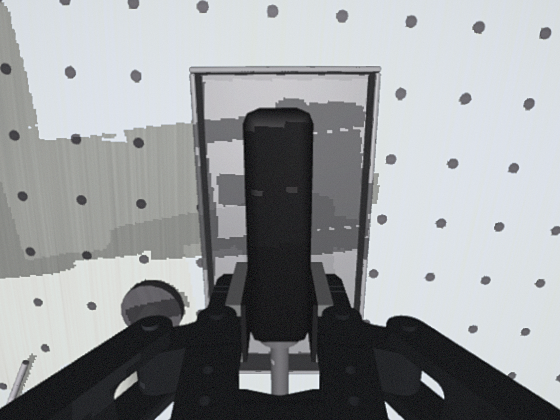

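View pics/sc6.png

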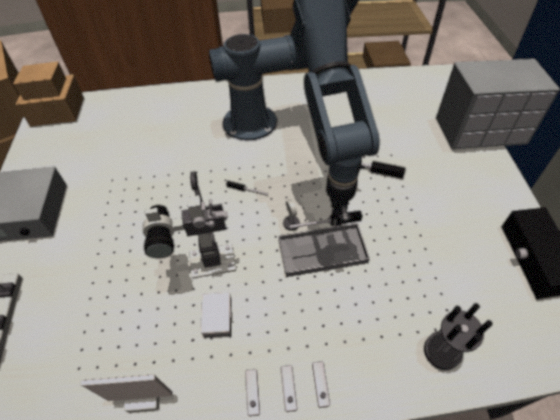

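```bash
python3 - <<'E'
from h import *
s=manip.sense();c=cam('wrist',s)
print([onz(c,p,.028).round(4) for p in [(191,68),(380,69)]],onz(c,(280,371),.028))
E
```

```text
[array([0.5418, 0.3061, 0.028 ]), array([0.6705, 0.3142, 0.028 ])] [0.61918325 0.06258905 0.028     ]
```

Call:
send_rows([
  [[1,0.007,0,-0.04,0],[1,0.007,0,-0.08,0],[1,0.007,0,-0.11,0],[1,0.007,0,-0.125,0],[1,0.007,0,-0.131,0],[1,0.007,0,-0.135,0],[1,0.007,0,-0.138,0],[1,0.007,0,-0.138,0]],
])

```text
t: 12.12
tcp_pos: [0.6151, 0.2146, 0.0158]
tool_rot: [-0.023, 0.706, 0.023, 0.707]
force: [-0.2, 0.3, -1.3]
finger_gap: 0.258
```

Call:
send_rows([
  [[1,0,0,-0.001,0],[1,0,0,-0.002,0],[1,0,0,-0.003,0],[1,0,0,-0.003,0]],
])

```text
t: 12.62
tcp_pos: [0.6148, 0.2145, 0.0122]
tool_rot: [-0.023, 0.707, 0.023, 0.707]
force: [-0.2, -1.0, -0.9]
finger_gap: 0.256
```

Call:
send_rows([
  [[1,0,0,-0.001,0],[1,0,0,-0.001,0],[0.8,0,0,-0.001,0],[0.6,0,0,-0.001,0],[0.45,0,0,-0.001,0],[0.45,0,0,-0.001,0],[0.45,0,0,-0.001,0]],
])

```text
t: 13.5
tcp_pos: [0.6148, 0.2146, 0.0111]
tool_rot: [-0.023, 0.707, 0.023, 0.707]
force: [-0.2, 0.2, -0.2]
finger_gap: 0.549
```

Call:
send_rows([
  [[0.45,0,0,0.01,0],[0.45,0,0,0.04,0],[0.45,0,0,0.09,0],[0.45,0,0,0.14,0],[0.3,0,0,0.2,0],[0,0,0,0.26,0],[0,0,0,0.32,0],[0,0,0,0.32,0]],
])

```text
t: 14.5
tcp_pos: [0.6177, 0.2152, 0.3393]
tool_rot: [-0.022, 0.701, 0.023, 0.712]
force: [0.4, -0.1, -0.5]
finger_gap: 0.997
```

```bash
python3 - <<'E'
from h import *
s=manip.sense();M=R.from_quat(s['tool_rot']).as_matrix();print(s['tcp_pos'],s['force'],np.arctan2(M[1,2],M[0,2]))
cv2.imwrite('pics/w7.png',manip.snapshot('wrist')[:,:,::-1]);cv2.imwrite('pics/sc7.png',manip.snapshot('scene')[:,:,::-1])
crop('pics/sc7.png',140,380,160,290,3,'pics/s9.png')
E
```

```text
[0.61770718 0.21518937 0.33928164] [ 0.35229955 -0.0789399  -0.48445518] 0.06418204550542814
```

View pics/w7.png

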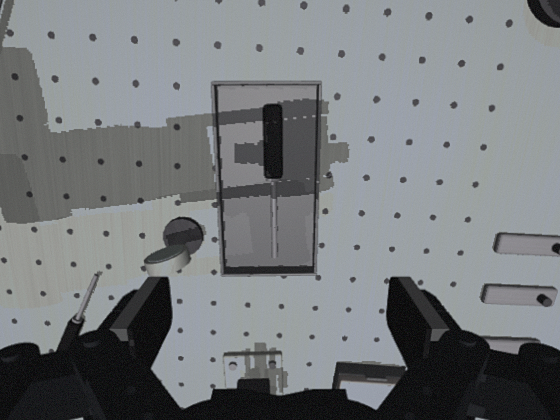

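View pics/s9.png

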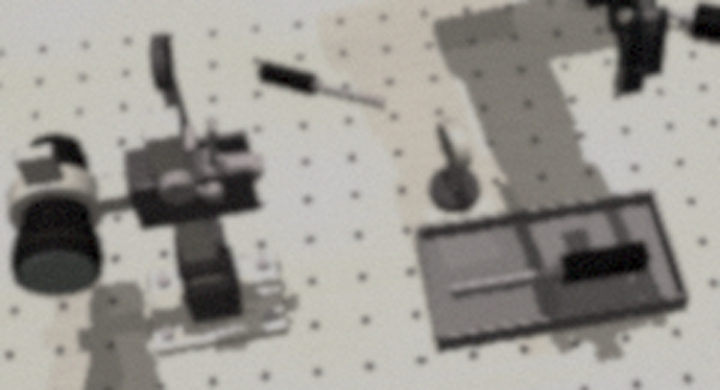

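Call:
send_rows([
  [[0,-0.05,-0.03,0.01,0],[0,-0.1,-0.06,0.02,0],[0,-0.14,-0.1,0.02,0],[0,-0.15,-0.16,0.02,0.0],[0,-0.15,-0.22,0.02,0.0],[0,-0.15,-0.28,0.02,0.03],[0,-0.15,-0.34,0.02,0.03],[0,-0.15,-0.4,0.02,0.03]],
])

```text
t: 15.6
tcp_pos: [0.4635, -0.1867, 0.3494]
tool_rot: [-0.032, 0.707, 0.034, 0.705]
force: [0.9, -0.2, 0.4]
finger_gap: 0.999
```

Call:
send_rows([
  [[0,0.02,-0.04,0,0],[0,0.06,-0.06,0,0],[0,0.11,-0.067,0,0],[0,0.15,-0.067,0,0],[0,0.15,-0.067,-0.01,0],[0,0.15,-0.067,-0.01,0]],
])

```text
t: 16.35
tcp_pos: [0.6129, -0.2514, 0.3379]
tool_rot: [-0.032, 0.709, 0.035, 0.704]
force: [-0.4, -0.5, 0.0]
finger_gap: 0.997
```

```bash
python3 - <<'E'
from h import *
s=manip.sense();M=R.from_quat(s['tool_rot']).as_matrix();print(s['tcp_pos'],s['force'],np.arctan2(M[1,2],M[0,2]))
c=cam('wrist',s)
cv2.imwrite('pics/w8.png',manip.snapshot('wrist')[:,:,::-1])
print(proj(c,[[.619,-.252,.256],[.616,-.2528,.2595]]))
E
```

```text
[ 0.61287413 -0.25144257  0.33789919] [-0.38165057 -0.54035694  0.0042094 ] 0.09420917412505515
[[289.97684258 223.25637004]
 [285.22469624 225.75496896]]
```

View pics/w8.png

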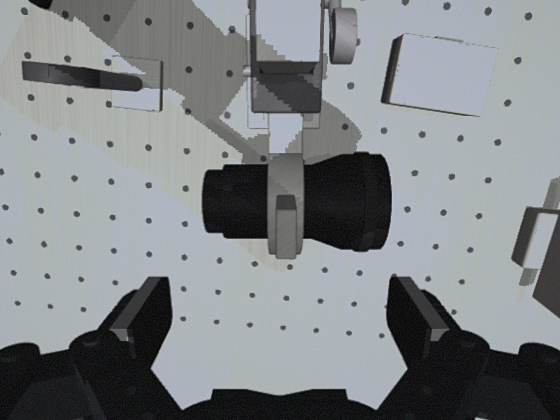

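```bash
python3 - <<'E'
from h import *
s=manip.sense();c=cam('wrist',s)
for p in [(286.5,207),(286,258)]: print([onz(c,p,z).round(4) for z in (.245,.256)])
E
```

```text
[array([ 0.6166, -0.2453,  0.245 ]), array([ 0.6161, -0.2422,  0.256 ])]
[array([ 0.62  , -0.2819,  0.245 ]), array([ 0.6193, -0.2771,  0.256 ])]
```

```bash
python3 - <<'E'
from h import *
crop('pics/w8.png',230,350,140,280,5,'pics/w8c.png')
E
```

```text
(no output)
```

View pics/w8c.png

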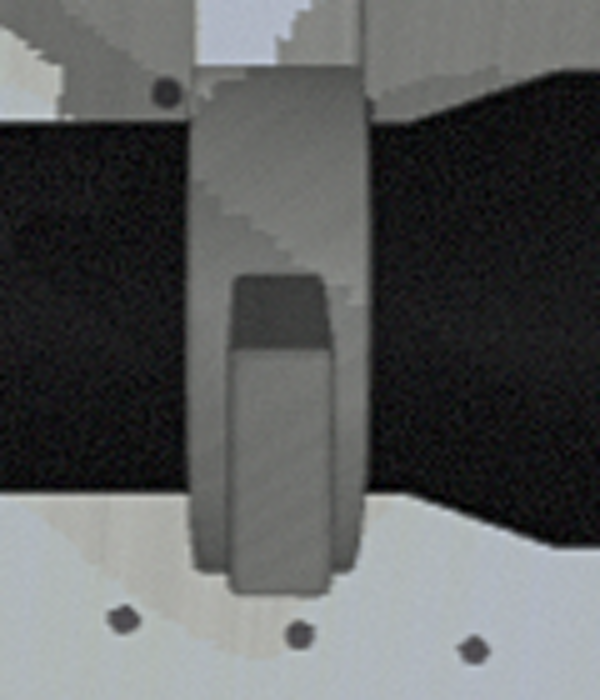

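Call:
send_rows([
  [[0,0.0045,-0.005,-0.03,0],[0,0.0045,-0.005,-0.055,0],[0,0.0045,-0.005,-0.075,0],[0,0.0045,-0.005,-0.085,0],[0,0.0045,-0.005,-0.093,0],[0,0.0045,-0.005,-0.095,0],[0.4,0.0045,-0.005,-0.095,0],[0.6,0.0045,-0.005,-0.095,0]],
], grip_force=60)

```text
t: 17.4
tcp_pos: [0.6197, -0.2576, 0.247]
tool_rot: [-0.034, 0.706, 0.033, 0.707]
force: [-0.5, -0.8, -0.4]
finger_gap: 0.601
```

```bash
python3 - <<'E'
from h import *
s=manip.sense();print(s['tcp_pos'],s['force'],s['finger_gap'])
cv2.imwrite('pics/w9.png',manip.snapshot('wrist')[:,:,::-1]);cv2.imwrite('pics/sc9.png',manip.snapshot('scene')[:,:,::-1])
crop('pics/sc9.png',110,270,120,260,5,'pics/s10.png')
E
```

```text
[ 0.61967722 -0.25757399  0.24701482] [-0.48578248 -0.79493104 -0.3697566 ] 0.6006737467842096
```

View pics/w9.png

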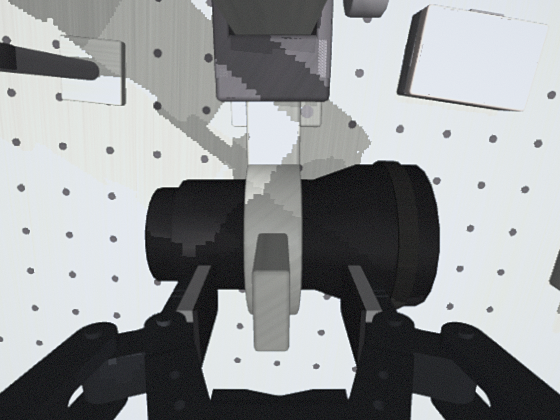

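View pics/s10.png

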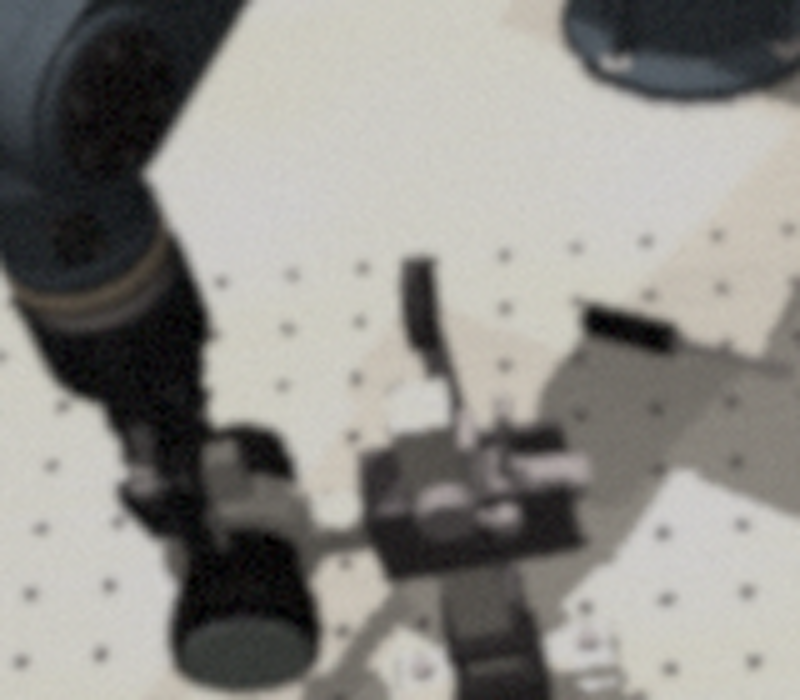

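```bash
python3 - <<'E'
from h import *
s=manip.sense();c=cam('wrist',s)
for p in [(271,270),(271,350)]: print([onz(c,p,z).round(4) for z in (.255,.265,.275)])
print([onz(c,(q,272),.267)[0].round(4) for q in (252,290)])
E
```

```text
[array([ 0.6151, -0.2488,  0.255 ]), array([ 0.6149, -0.244 ,  0.265 ]), array([ 0.6146, -0.2392,  0.275 ])]
[array([ 0.6185, -0.2863,  0.255 ]), array([ 0.618 , -0.2787,  0.265 ]), array([ 0.6175, -0.2711,  0.275 ])]
[np.float64(0.608), np.float64(0.6217)]
```

Call:
send_rows([
  [[0.6,-0.0035,0.002,0.001,0],[0.75,-0.0035,0.002,0.001,0],[0.9,-0.0035,0.002,0.001,0],[1,-0.0035,0.002,0.001,0],[1,-0.0035,0.002,0.001,0],[1,-0.0035,0.002,0.001,0]],
])

```text
t: 18.25
tcp_pos: [0.6167, -0.255, 0.2479]
tool_rot: [-0.033, 0.706, 0.033, 0.707]
force: [4.3, 4.0, 3.7]
finger_gap: 0.244
```

Call:
send_rows([
  [[1,0,0,0,0],[1,0,0,0,0]],
])

```text
t: 18.5
tcp_pos: [0.6167, -0.255, 0.2478]
tool_rot: [-0.033, 0.706, 0.033, 0.707]
force: [4.2, 2.9, 4.1]
finger_gap: 0.247
```

```bash
python3 - <<'E'
from h import *
s=manip.sense();print(s['tcp_pos'],s['force'],s['finger_gap'])
cv2.imwrite('pics/w10.png',manip.snapshot('wrist')[:,:,::-1]);cv2.imwrite('pics/sc10.png',manip.snapshot('scene')[:,:,::-1])
crop('pics/sc10.png',110,270,120,260,5,'pics/s11.png')
E
```

```text
[ 0.61670802 -0.25501943  0.24781902] [4.18672417 2.87367496 4.0627962 ] 0.24670209468343327
```

View pics/w10.png

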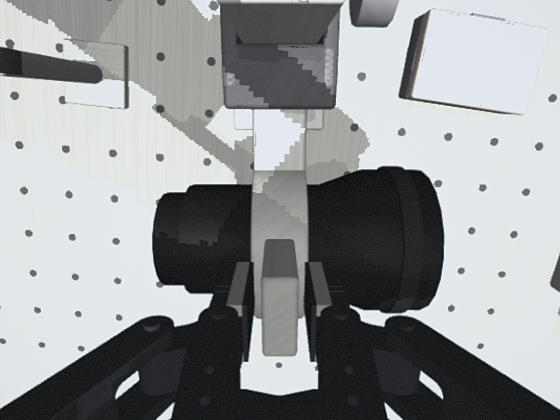

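Call:
send_rows([
  [[0.6,0,0,0,0],[0.5,0,0,0.0,0],[0.5,0,0,0.006,0],[0.5,0,0,0.014,0],[0.7,0,0,0.014,0],[1,0,0,0.014,0],[1,0,0,0.014,0],[1,0,0,0.014,0]],
])

```text
t: 19.6
tcp_pos: [0.6168, -0.2555, 0.2618]
tool_rot: [-0.034, 0.706, 0.033, 0.707]
force: [4.4, 0.4, 3.0]
finger_gap: 0.124
```

Call:
send_rows([
  [[1,0,0,0,0],[1,0,0,0,0],[1,0,0,0,0]],
])

```text
t: 19.98
tcp_pos: [0.6168, -0.2555, 0.2618]
tool_rot: [-0.033, 0.705, 0.033, 0.707]
force: [4.4, 1.2, 2.8]
finger_gap: 0.128
```

```bash
python3 - <<'E'
from h import *
s=manip.sense();print(s['tcp_pos'],s['force'],s['finger_gap'])
cv2.imwrite('pics/w11.png',manip.snapshot('wrist')[:,:,::-1])
E
```

```text
[ 0.61678017 -0.25551178  0.26182103] [4.42883899 1.20549059 2.7638868 ] 0.12750336578013818
```

View pics/w11.png

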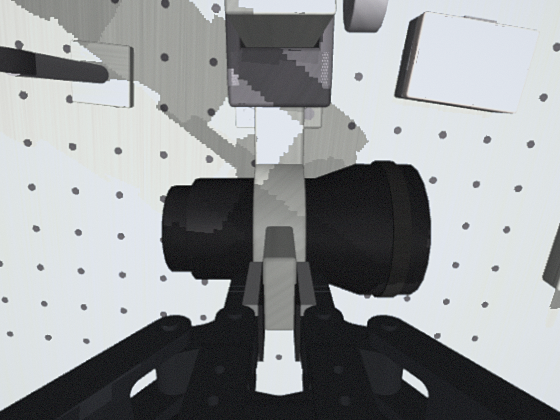

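Call:
send_rows([
  [[1,0,0,-0.003,0],[1,0,0,-0.009,0],[1,0,0,-0.016,0],[1,0,0,-0.023,0],[1,0,0,-0.03,0],[1,0,0,-0.037,0],[1,0,0,-0.044,0],[1,0,0,-0.05,0]],
])

```text
t: 21.02
tcp_pos: [0.6168, -0.2555, 0.2115]
tool_rot: [-0.033, 0.705, 0.033, 0.707]
force: [5.9, 1.7, 4.2]
finger_gap: 0.125
```

Call:
send_rows([
  [[1,0,0,-0.003,0],[1,0,0,-0.006,0],[1,0,0,-0.009,0],[1,0,0,-0.011,0],[1,0,0,-0.011,0]],
])

```text
t: 21.65
tcp_pos: [0.6168, -0.2555, 0.2002]
tool_rot: [-0.033, 0.706, 0.033, 0.707]
force: [6.5, 1.0, 2.1]
finger_gap: 0.124
```

Total 61.5 mm so far. I'll continue in small steps and watch the force for the stop.

Call:
send_rows([
  [[1,0,0,-0.002,0],[1,0,0,-0.004,0],[1,0,0,-0.004,0]],
])

```text
t: 22.02
tcp_pos: [0.6168, -0.2555, 0.1963]
tool_rot: [-0.033, 0.706, 0.033, 0.707]
force: [5.5, 0.6, 2.4]
finger_gap: 0.128
```

Call:
send_rows([
  [[1,0,0,-0.002,0],[1,0,0,-0.004,0],[1,0,0,-0.004,0]],
])

```text
t: 22.4
tcp_pos: [0.6168, -0.2555, 0.1923]
tool_rot: [-0.033, 0.706, 0.033, 0.707]
force: [5.5, 0.9, 2.1]
finger_gap: 0.123
```

Call:
send_rows([
  [[1,0,0,-0.002,0],[1,0,0,-0.004,0],[1,0,0,-0.004,0]],
])

```text
t: 22.78
tcp_pos: [0.6168, -0.2555, 0.1897]
tool_rot: [-0.034, 0.705, 0.033, 0.707]
force: [4.8, 1.8, 7.5]
finger_gap: 0.128
```

Call:
send_rows([
  [[1,0,0,-0.002,0],[1,0,0,-0.004,0],[1,0,0,-0.004,0]],
])

```text
t: 23.15
tcp_pos: [0.6169, -0.2556, 0.1896]
tool_rot: [-0.034, 0.705, 0.033, 0.708]
force: [0.0, 3.5, 23.1]
finger_gap: 0.126
```

TCP stopped at 0.1896 with the force climbing to 23 N, so the carriage is on its stop after 72 mm of travel. I'll unload and release.

Call:
send_rows([
  [[1,0,0,0.004,0],[0.9,0,0,0.004,0],[0.7,0,0,0.004,0],[0.5,0,0,0.004,0],[0.4,0,0,0.004,0],[0.4,0,0,0.004,0]],
])

```text
t: 23.9
tcp_pos: [0.6153, -0.2554, 0.1877]
tool_rot: [-0.033, 0.707, 0.033, 0.706]
force: [-0.7, 0.2, 0.4]
finger_gap: 0.601
```

Call:
send_rows([
  [[0.4,0,0,0.02,0],[0.4,0,0,0.06,0],[0.4,0,0,0.11,0],[0.4,0,0,0.16,0],[0.3,0,0,0.18,0],[0,0,0,0.18,0],[0,0,0,0.18,0]],
])

```text
t: 24.78
tcp_pos: [0.615, -0.255, 0.3665]
tool_rot: [-0.033, 0.707, 0.034, 0.705]
force: [-0.2, 0.3, -0.5]
finger_gap: 1.002
```

```bash
python3 - <<'E'
from h import *
s=manip.sense();print(s['t'],s['tcp_pos'],s['force'])
cv2.imwrite('pics/w12.png',manip.snapshot('wrist')[:,:,::-1]);cv2.imwrite('pics/sc12.png',manip.snapshot('scene')[:,:,::-1])
crop('pics/sc12.png',120,380,150,290,3,'pics/s12.png')
E
```

```text
24.775 [ 0.61504774 -0.25503696  0.36654549] [-0.16205712  0.27215801 -0.51954119]
```

View pics/w12.png

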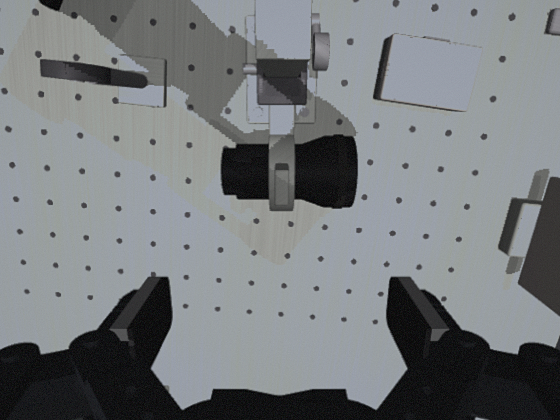

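View pics/s12.png

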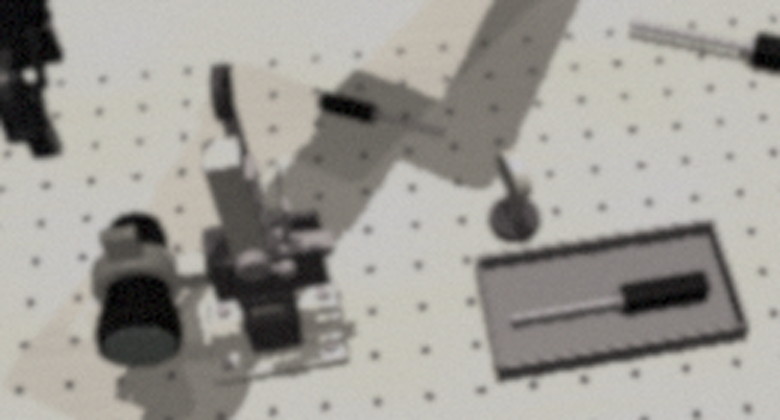

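```bash
python3 - <<'E'
from h import *
s=manip.sense();print(s['force'],s['finger_gap'],np.abs(s['qd']).max()); print(manip.sign_off())
E
```

```text
[-0.23904391  0.10598991 -0.03980925] 1.0022369901792532 0.006517193804786501
the job is handed in; nothing more can be done
None
```

I threw the pawl out with the driver's shaft, laid the driver in the tray and lowered the carriage to its stop. The job was handed in at about 25 s of the 62 s allowed, and no verdict came back.

- **Pawl:** I held the middle-sized driver by its handle, slid the shaft under the tail and lifted it until the pawl threw over. The pictures then showed the disc on the post side and the tail up, and the last picture still does. The gripper stayed well away from the pawl.
- **Driver:** I lowered the driver until its handle was on the tray floor before releasing it. The last picture shows it lying wholly inside the tray.
- **Carriage:** My first pinch was too low and caught the clamp ring, so I opened, rose 14 mm and pinched the fin properly. I lowered it about 72 mm at no more than about 60 mm/s. The arm then stopped moving and the force rose to 23 N. I took this as the stop, because the travel fits the stated 61–78 mm and the last picture shows the carriage low on the post. I did not measure the final gap separately.
- **Bystanders:** The mirror mount, case and iris post look unmoved in the last pictures. I judged this by eye and did not measure it.

**Disagreements:** The cameras and the arm's own position differed by about 4–5 mm on the driver. The fin top came out roughly 10–20 mm higher in the wrist view than in the fixed cameras, which is why the first pinch was too low. I corrected both from wrist pictures and finger contact.

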